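# Unlock the medicine box with its key and open it

### The arm

A 7-joint arm with a two-finger parallel gripper is mounted at the origin on a cart in front of the work surface, level with it; the furniture and walls round the work are solid. World frame = base frame: x ahead of the robot, y to its left, z up, the work surface at z = 0. Lengths are in m, angles in rad, forces in N, time in s.
With the tool pointing down it reaches from about 0.4 to 0.875 m from the base axis. Payload 19.3 kg.
Tool frame: the origin (TCP) lies at the very end of the fingers, on their centre line; the grasp point (between the pads) lies 19 mm behind it; z points along the fingers, y is the direction in which the jaws open and shut (so a half turn about z gives the same grasp; the last joint's range is limited). The gripper opens to 85 mm and grips with 20 to 120 N. Pads are 22 mm wide; open, the fingers measure 114 mm over their backs; the gripper's body (76 mm by 85 mm) begins 54 mm behind the grasp point. The pads swing forward as they close: fully open they stand 13 mm farther back than shut.
Start: joints at [-0.07, 0.521, -0.036, 1.599, 0.021, 1.021, -0.113], TCP at [0.625, -0, 0.231] pointing down, gripper open.
Joint ranges: [-2.91, 2.91], [-0.3, 2.13], [-1.5, 1.42], [0.17, 2.43], [-1.26, 4.41], [0.16, 1.93], [-2.52, 2.52]. Speed limits (rad/s): [1.89, 1.89, 2.39, 2.39, 3.01, 3.01, 3.01].

### API

Orientations are given as [roll, pitch, yaw] about the fixed x, y, z axes, in that order (R = Rz(yaw) Ry(pitch) Rx(roll)).
In Python, from workcell import bot, grab_frame, calibration, workorder gives the robot as it stands.
- The arm moves only by the tool move_arm, never from a script. Its arguments are lists of equal length, an entry for each row: "jaw": the closure in counts, from 0 (fully open) to 255 (shut); "dp": the shift along the tool's x, y, z in units of 800 mm (1.0 is 800 mm), a list of three; "rotation": the turn, a rotation vector about the tool's x, y, z in units of pi rad (1.0 is pi rad), a list of three. In form: {"jaw": [jaw, ...], "dp": [[dx, dy, dz], ...], "rotation": [[rx, ry, rz], ...]}. A call has 1 to 10 rows; each row shifts and turns the commanded pose from where the row before left it, along the tool's axes as they then stand; what a row does not reach is not made up. A row lasts 1/8 s, in which the tool goes at most 62.5 mm and 10.7 degrees, less where a joint would pass 70% of its speed; a pose out of reach is approached as far as the arm can. A call with a number of a shift or a turn outside -1 to 1 is refused whole. A call with a gripper value outside its range is refused whole. The fingers move at their own pace and stop on an object; "squeeze" is the grip in N (left out, the last holds). Time passes only in rows, so rows that do not move let the fingers close. It gives the time, the measured TCP pose, the force and the opening at its end, in the units of the state.
- bot.observe(): the state, without advancing time (a new reading comes with each control period).
- grab_frame(name): name is "scene" or "side" or "wrist"; returns the picture (400x640x3 uint8, blue, green, red); there is no depth.
- calibration(name): a dict with "camera_matrix" (3x3 intrinsics, pixels), "dist" ([k1, k2, p1, p2, k3] as OpenCV has them; the pictures are not rectified), "T" (4x4, takes a point from camera to world coordinates). Camera axes: x right, y down, z forward; pixel columns grow to the right and rows downward; lengths in m; the calibration is good to about 2 mm. A picture is of the moment at which its call begins: read the wrist's pose just before it. calibration takes no time and is no camera call; for the wrist camera it gives the pose at the moment of the call.
- workorder.job_done(): hands the job in, once; it reports no verdict.
The state is a dict: "clock": time; "qpos": joint angles; "qd": joint speeds; "joint_efforts": joint torques, N m; "position": TCP position; "tool_rot": TCP orientation; "force": force on the tool from outside, world axes, zero at the start; "moment": the same for the moment, N m; "grip_width": finger opening in m.
Only numpy, scipy, OpenCV 4.12 (cv2) and the standard library are available. Lean on these libraries where they do the work, as an engineer would, in place of code of your own. Each camera call takes 0.05 s, during which the arm holds its last target. There are 200 camera calls.

### The job

The locked medicine box has to be opened: take its key, the round-barrelled one with the crowned head, out of the wooden key block, feel for the notches of the lock and push the key fully home, turn it clockwise to draw the bolt, let go of it, and lift the lid by its handle more than half open so that it stays up. Leave the key in the lock, do not force it at any time, and leave the other keys and things where they are.

Things in the scene. Friction and masses are not known exactly. Their poses are not given: they have to be found in the camera images.
- med_box: Grey steel medicine box fixed to the worktop, 170 (x) by 250 (y) mm, 100 mm high with its lid shut. Origin: centre of its underside; x points to the rear (hinge side), y to the box's left as seen from the robot, z up.
- med_lid (a joint): Angle of the box's lid (a flat-topped cap 25 mm high), rad; 0 shut, grows as the front rises, stop at 1.5. Hinge line: along the box's y at x = +85, z = 75 mm of its frame. The hinge is stiff: the lid stays where it is left, and lifting takes about 4 to 6 N at the handle. With the bolt out it lifts only about 0.02 rad.
- handle (a point): Middle of the round bar handle (11 mm thick, 110 mm long, along the box's y), 35 mm before the lid's front face, 87 mm above the worktop when shut; 205 mm before and 12 mm above the hinge line. The bar may turn between the fingers as the lid swings. Axes are the lid's: x to the hinge, z along its upward normal.
- lock (a point): Centre of the lock's mouth: top of the round steel collar (37 mm across, 3 mm proud of the lid) on the lid's centre line, 45 mm behind its front edge. x to the hinge, y left, z out of the lock. In the collar (5 mm thick, does not turn): a round hole 11.8 mm across with two opposite notches, each 5.5 mm wide, out to 13.2 mm from the axis.
- lock_seat (a point): Point on the lock's axis 8.5 mm below its mouth, where the seated key's lugs lie; axes as lock. The notches lie along its y only roughly: the lock may sit turned up to 0.8 rad either way, an angle not given (feel for it, or look closely). Spring pins push the key out over its last 6 mm, with 2.4 to 6 N; press it home before turning.
- tube_key: The box's key, 40 g, upright in any slot of the key block: round barrel (10 mm across, 19 mm long, end slightly tapered), round shoulder (16 mm across, 6 mm high), flat black head 30 mm wide (x), 9 mm thick (y), 6 to 32 mm up, with a narrower crown (20 mm) up to 37 mm. Origin: on its axis, underside of the shoulder; z up, x along its lugs, which lie along the block's y. Grip across the thickness.
- key_lug (a point): Outer end of one of the key's two opposite, equal lugs (along its x): each 4 mm wide, 4 mm high, 12 mm from the axis, 6.5 to 10.5 mm below the shoulder; they meet the collar with the shoulder 10.5 mm above the mouth. Home, they pass under the collar and turn the lock clockwise seen from above: bolt clear after 1.1 rad, stop at 1.4, friction 0.06 Nm; they then hold the key in (1.5 mm play).
- flat_key_a: Another key, with a flat blade, square shoulder and disc-shaped head, in the key block; stays there. Origin at the underside of its shoulder, z up.
- flat_key_b: Another key, with a flat blade, square shoulder and plain square head without crown, in the key block; stays there. Origin at the underside of its shoulder, z up.
- key_block: Dark wooden key block fixed to the worktop, 56 (x) by 150 (y) mm, 48 mm high, with three slots 44 mm apart along its y, 40 mm deep. Origin: centre of its underside, z up. The keys stand with their shoulders on its top; lift them straight up.
- water_glass: Clear glass, 79 mm across, 90 mm high, near the key block. Origin: centre of its underside.
- shaker: Salt shaker, 43 mm across, 91 mm high, left of the medicine box. Origin: centre of its underside.
- spice_jar: Spice jar with a red cap, 45 mm across, 106 mm high, left behind the medicine box. Origin: centre of its underside.
- mug: Spotted mug, 92 mm across, 93 mm high, to the right of the medicine box. Origin: centre of its underside.

How it is judged:
By the outcome, as a careful person would: the job done as asked, in the order asked, and still so for the second after the job is handed in, with the robot touching nothing.
It also fails if it takes over 72 s, if anything falls off the work surface, if the arm or the gripper's body presses on something with over 40 N, if the wrist force passes 120 N, or if a joint passes its speed limit or range.

## Working session

There is one attempt and no reset: what is moved stays moved. The work goes in short steps, Python scripts to look and compute and a tool call to move; the robot and the scene stay as the last step left them, time stands still between calls to the robot, and variables do not carry over. Pictures are saved under pics/ and viewed, about 8 in all and at most 12, crops included, and the job is handed in when it is done.

Besides the shell and the picture viewer there is one more tool, called as a command line: name --argument value ..., lists and objects as JSON in quotes. move_arm: Moves the arm, as the interface text tells. Shifts and turns lie within -1 to 1; 1 stands for 800 mm of shift or pi rad of turn. Its arguments: {"type":"object","properties":{"jaw":{"type":"array","items":{"type":"number"}},"dp":{"type":"array","items":{"type":"array","items":{"type":"number","minimum":-1,"maximum":1}}},"rotation":{"type":"array","items":{"type":"array","items":{"type":"number","minimum":-1,"maximum":1}}},"squeeze":{"type":"number"}},"required":["jaw","dp","rotation"]}

```bash
ls; mkdir -p pics; python3 - <<'E'
from workcell import bot, grab_frame, calibration
import cv2, numpy as np
print(bot.observe())
for n in ("scene","side","wrist"):
    c=calibration(n); print(n,np.round(c["camera_matrix"],1).tolist(),np.round(c["dist"],3),np.round(c["T"],4).tolist())
    cv2.imwrite(f"pics/{n}0.png",grab_frame(n))
a=[cv2.imread(f"pics/{n}0.png") for n in("scene","side")]
E
```

```text
pics
{'clock': 0.0, 'qpos': array([-0.07019319,  0.52198976, -0.03630315,  1.59998567,  0.02120225,
        1.02108146, -0.11280054]), 'qd': array([ 3.68119765e-05,  9.94561594e-04, -5.20875702e-04,  9.66588226e-05,
        9.06487329e-04,  6.06400760e-04,  1.46150016e-03]), 'joint_efforts': array([-4.24098413e-03, -9.27110124e+01,  1.97758444e+00, -3.69928443e+01,
        1.76317629e-02,  8.19846697e-03, -6.58496788e-05]), 'position': array([ 6.24680213e-01, -5.44918150e-05,  2.30749111e-01]), 'tool_rot': array([-3.14051713e+00,  8.99175180e-05,  1.57075879e+00]), 'force': array([ 0.56811964, -0.55113699,  0.46882522]), 'moment': array([-0.03493501, -0.03315192,  0.00335428]), 'grip_width': 0.0855591923419673}
scene [[498.2, 0.0, 317.6], [0.0, 498.2, 199.6], [0.0, 0.0, 1.0]] [-0.133  0.     0.     0.     0.   ] [[-0.5391, -0.5008, 0.6772, -0.3185], [-0.8422, 0.3095, -0.4416, 0.565], [0.0116, -0.8084, -0.5886, 0.8847], [0.0, 0.0, 0.0, 1.0]]
side [[389.5, 0.0, 317.2], [0.0, 389.5, 205.5], [0.0, 0.0, 1.0]] [-0.052  0.     0.     0.     0.   ] [[0.9792, -0.1814, 0.0906, 0.4914], [-0.2028, -0.8667, 0.4557, -0.6588], [-0.0041, -0.4646, -0.8855, 1.3199], [0.0, 0.0, 0.0, 1.0]]
wrist [[342.9, 0.0, 320.0], [0.0, 342.9, 204.4], [0.0, 0.0, 1.0]] [0.015 0.    0.    0.    0.   ] [[1.0, 0.0, -0.0006, 0.6244], [-0.0001, -0.9523, -0.3051, 0.078], [-0.0006, 0.3051, -0.9523, 0.3733], [0.0, 0.0, 0.0, 1.0]]
```

View pics/scene0.png

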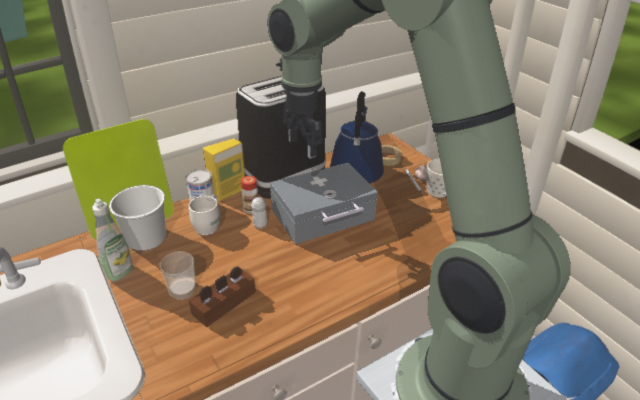

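View pics/wrist0.png

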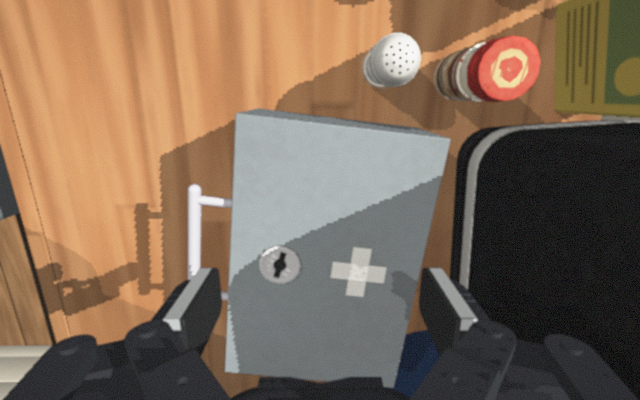

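The scene view shows the key block at about (222,297) with the glass at (178,275); the wrist view shows the lock at about (280,265), with its notches leaning off vertical.

```bash
cat > h.py <<'E'
from workcell import bot, grab_frame, calibration
import cv2, numpy as np
from scipy.spatial.transform import Rotation as R
def ray(c,uv,z):
    K=np.array(c["camera_matrix"]);T=np.array(c["T"])
    p=cv2.undistortPoints(np.array([[uv]],float),K,np.array(c["dist"],float))[0,0]
    d=T[:3,:3]@[p[0],p[1],1]; o=T[:3,3]
    return o+d*(z-o[2])/d[2]
def proj(c,P):
    T=np.linalg.inv(np.array(c["T"]))
    return cv2.projectPoints(np.atleast_2d(P).astype(float),cv2.Rodrigues(T[:3,:3])[0],T[:3,3],np.array(c["camera_matrix"]),np.array(c["dist"],float))[0][:,0]
E
python3 - <<'E'
from h import *
c=calibration("wrist"); s=calibration("scene")
print("lock",ray(c,(280,265),.103))
for uv in [(238,112),(449,138),(228,373)]: print("box corner",ray(c,uv,.1))
for uv in [(195,188),]: print("handle",ray(c,uv,.087))
for uv in [(206,293),(222,283),(236,272)]: print("head",ray(s,uv,.075))
im=cv2.imread("pics/wrist0.png")[230:300,240:320]; a=cv2.resize(im,None,fx=7,fy=7,interpolation=cv2.INTER_CUBIC)
cv2.imwrite("pics/lock0.png",a)
im=cv2.imread("pics/scene0.png")[230:330,150:270]; cv2.imwrite("pics/blk0.png",cv2.resize(im,None,fx=6,fy=6,interpolation=cv2.INTER_CUBIC))
E
```

```text
lock [ 0.58923051 -0.06442539  0.103     ]
box corner [0.56124327 0.0650711  0.1       ]
box corner [0.725743   0.04523818 0.1       ]
box corner [ 0.53337695 -0.18453437  0.1       ]
handle [0.51654664 0.00111064 0.087     ]
head [0.44747786 0.35615978 0.075     ]
head [0.4573414  0.31307838 0.075     ]
head [0.47296243 0.27081987 0.075     ]
```

View pics/blk0.png

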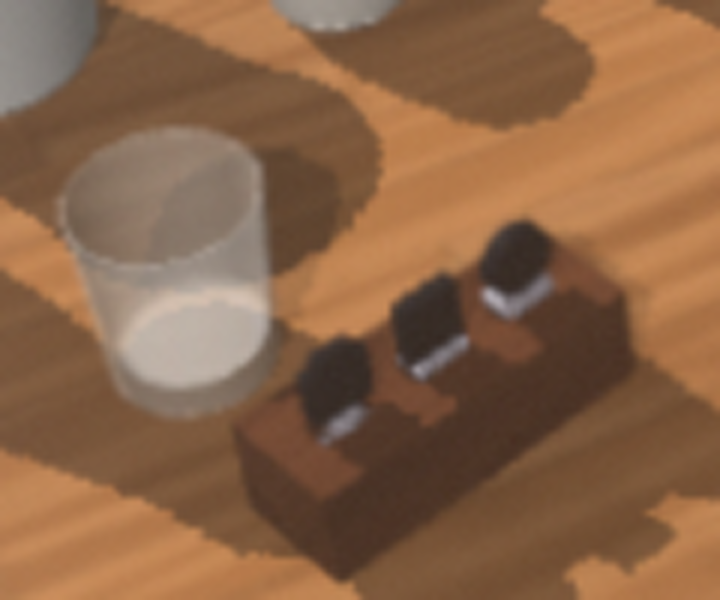

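move_arm --jaw '[0,0,0,0,0,0,0,60,60,60]' --dp '[[0.0636,-0.0318,0],[0.0636,-0.0318,0],[0.0636,-0.0318,0],[0.0636,-0.0318,0],[0.0636,-0.0318,0],[0.0636,-0.0318,0],[0.0636,-0.0318,0],[0,0,0],[0,0,0],[0,0,0]]' --rotation '[[0,0,0],[0,0,0],[0,0,0],[0,0,0],[0,0,0],[0,0,0],[0,0,0],[0,0,-0.046],[0,0,-0.046],[0,0,0]]'

```text
clock: 1.4
position: [0.4469, 0.356, 0.2311]
tool_rot: [-3.141, -0.0, 1.859]
force: [0.5, 0.3, -0.1]
grip_width: 0.0655
```

```bash
python3 - <<'E'
from h import *
c=calibration("wrist"); import pickle
cv2.imwrite("pics/w1.png",grab_frame("wrist")); pickle.dump(c,open("w1.pkl","wb"))
o=bot.observe();print(o["clock"],o["position"],o["tool_rot"],o["grip_width"])
E
```

```text
1.45 [0.44698811 0.35590029 0.23115804] [-3.14125242e+00  2.77616741e-05  1.85620525e+00] 0.06532130161975681
```

View pics/w1.png

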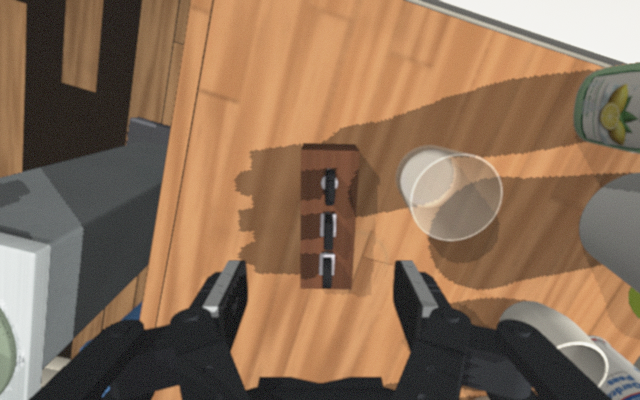

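The topmost key at about (330,185) has the round shoulder, so it's the tube key. I'll zoom in to measure it.

```bash
python3 - <<'E'
from h import *
im=cv2.imread("pics/w1.png")[135:300,285:375]
l=cv2.imread("pics/wrist0.png")[235:295,250:310]
a=cv2.resize(im,None,fx=3.6,fy=3.6,interpolation=cv2.INTER_CUBIC); b=cv2.resize(l,None,fx=7.5,fy=7.5,interpolation=cv2.INTER_CUBIC)
o=np.zeros((600,800,3),np.uint8);o[:a.shape[0],:a.shape[1]]=a;o[:450,340:790]=b
cv2.imwrite("pics/zoom.png",o)
E
```

```text
(no output)
```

View pics/zoom.png

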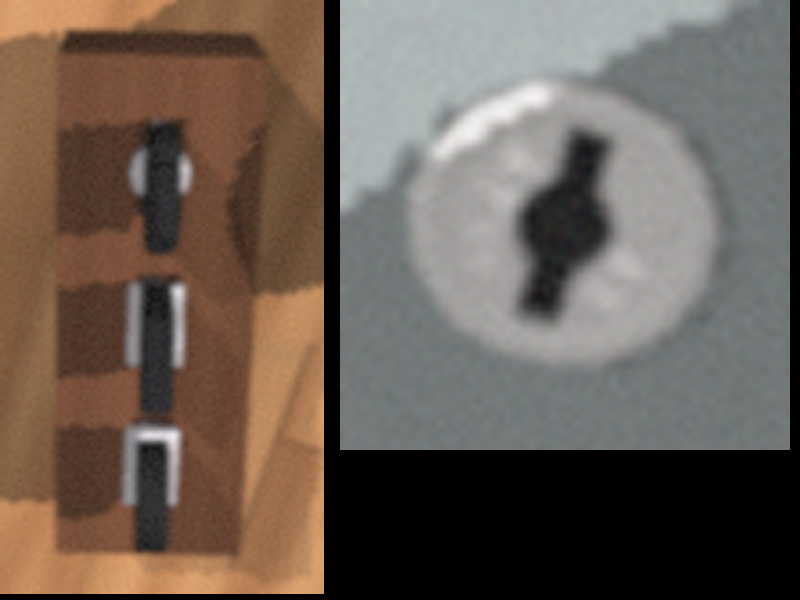

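```bash
cat >m.py <<'E'
from h import *; import pickle
c=pickle.load(open("w1.pkl","rb")); z=lambda u,v:(285+(u+.5)/3.6-.5,135+(v+.5)/3.6-.5)
B=np.array([ray(c,z(*p),.048)[:2] for p in [(59,55),(266,57),(240,553),(57,552)]])
for i in range(4): print("len",np.linalg.norm(B[i]-B[i-1]))
ctr=B.mean(0); u=(B[0]+B[1]-B[2]-B[3]); yaw=np.arctan2(-u[0],u[1]); print("ctr",ctr,"yaw",yaw)
yh=u/np.linalg.norm(u); print("key from block",ctr+.044*yh, "from shoulder",ray(c,z(160,172),.054), "mid",ray(c,z(155,322),.054),"last",ray(c,z(151.5,465),.054))
print("head",ray(c,z(163,188),.085))
E
python3 m.py; python3 - <<'E'
from h import *
# start-pose wrist calib
T=np.array([[1,0,-.0006,.6244],[-.0001,-.9523,-.3051,.078],[-.0006,.3051,-.9523,.3733],[0,0,0,1]])
c=dict(camera_matrix=[[342.9,0,320],[0,342.9,204.4],[0,0,1]],dist=[.015,0,0,0,0],T=T)
z=lambda u,v:(250+(u-340+.5)/7.5-.5,235+(v+.5)/7.5-.5)
p=[ray(c,z(*q),.103) for q in [(564,225),(592,138),(538,314),(410,225),(717,225),(566,80),(566,366)]]
print(np.round(p,4)); d=p[1]-p[2]; print("notch angle from y",np.arctan2(-d[0],d[1]),np.linalg.norm(d), "mid",(p[1]+p[2])/2)
E
```

```text
len 0.14912011539753556
len 0.05455469084716339
len 0.1489152391240091
len 0.054935965548087336
ctr [0.46726966 0.31338417] yaw 0.2685606578275281
key from block [0.45559453 0.35580694] from shoulder [0.4554584 0.3563573 0.054    ] mid [0.46660869 0.3150766  0.054     ] last [0.47843339 0.27268237 0.054     ]
head [0.45428679 0.35998124 0.085     ]
[[ 0.5887 -0.064   0.103 ]
 [ 0.5923 -0.0528  0.103 ]
 [ 0.5852 -0.0757  0.103 ]
 [ 0.5707 -0.064   0.103 ]
 [ 0.6065 -0.064   0.103 ]
 [ 0.5896 -0.0455  0.103 ]
 [ 0.5882 -0.0826  0.103 ]]
notch angle from y -0.30199000585502944 0.023952243346188135 mid [ 0.58873475 -0.06423784  0.103     ]
```

move_arm --jaw '[100,100,100,100,100,100,100]' --dp '[[-0.0029,0.0102,0],[0,0,0.055],[0,0,0.055],[0,0,0.055],[0,0,0.0525],[0,0,0],[0,0,0]]' --rotation '[[0,0,0.0054],[0,0,0],[0,0,0],[0,0,0],[0,0,0],[0,0,0],[0,0,0]]'

```text
clock: 2.33
position: [0.4562, 0.3567, 0.0586]
tool_rot: [3.14, -0.0, 1.841]
force: [1.2, 0.4, -0.2]
grip_width: 0.0519
```

```bash
python3 - <<'E'
from h import *
c=calibration("wrist"); o=bot.observe(); f=grab_frame("wrist"); s=grab_frame("scene")
print(o["position"],o["tool_rot"],o["force"],o["grip_width"])
a=cv2.resize(s[240:340,160:290],None,fx=3,fy=3,interpolation=cv2.INTER_CUBIC)
f=f[150:400,140:500]
q=np.zeros((300,760,3),np.uint8); q[:250,:360]=f; q[:300,368:758]=a; cv2.imwrite("pics/g.png",q)
E
```

```text
[0.45622711 0.35665835 0.05864627] [ 3.14035372e+00 -3.82469862e-04  1.84147398e+00] [ 1.19154751  0.35613706 -0.23403534] 0.051936331080352595
```

View pics/g.png

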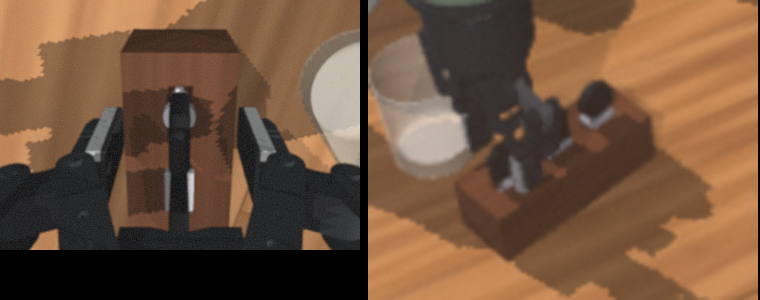

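move_arm --jaw '[255,255,255,255,255,255,255]' --dp '[[0,0,0],[0,0,0],[0,0,0],[0,0,0],[0,0,0],[0,0,0],[0,0,0]]' --rotation '[[0,0,0],[0,0,0],[0,0,0],[0,0,0],[0,0,0],[0,0,0],[0,0,0]]' --squeeze 50

```text
clock: 3.3
position: [0.4555, 0.3564, 0.0578]
tool_rot: [3.141, -0.0, 1.843]
force: [-2.2, -1.4, 9.3]
grip_width: 0.0082
```

move_arm --jaw '[255,255,255,255,255,255]' --dp '[[0,0,-0.015],[0,0,-0.025],[0,0,-0.05],[0,0,-0.06],[0,0,-0.06],[0,0,0]]' --rotation '[[0,0,0],[0,0,0],[0,0,0],[0,0,0],[0,0,0],[0,0,0]]'

```text
clock: 4.05
position: [0.4565, 0.3572, 0.2294]
tool_rot: [3.136, -0.003, 1.843]
force: [0.2, -0.3, -0.5]
grip_width: 0.008
```

```bash
python3 - <<'E'
from h import *
o=bot.observe(); f=grab_frame("wrist"); s=grab_frame("scene")
print(o["clock"],o["position"],o["tool_rot"],o["force"],o["grip_width"],o["qpos"])
a=cv2.resize(s[180:340,160:290],None,fx=3,fy=3,interpolation=cv2.INTER_CUBIC)
f=f[150:400,140:500]
q=np.zeros((480,760,3),np.uint8); q[:250,:360]=f; q[:480,368:758]=a; cv2.imwrite("pics/g2.png",q)
E
```

```text
4.05 [0.45654155 0.35722168 0.22944978] [ 3.13602753e+00 -2.65821020e-03  1.84258618e+00] [ 0.21943835 -0.3197735  -0.53546105] 0.007988458637908471 [-0.62967863  0.45269753 -0.18909709  1.72376235  0.10056723  0.9683678
 -0.58494018]
```

View pics/g2.png

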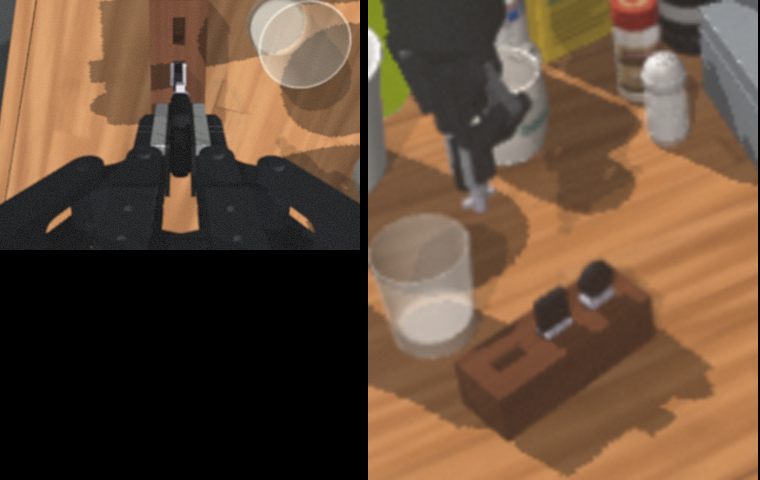

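move_arm --jaw '[255,255,255,255,255,255,255,255]' --dp '[[-0.0689,0.0022,0],[-0.0689,0.0022,0],[-0.0689,0.0022,0],[-0.0689,0.0022,0],[-0.0689,0.0022,0],[-0.0689,0.0022,0],[-0.0689,0.0022,0],[-0.0689,0.0022,0]]' --rotation '[[0,0,0],[0,0,0],[0,0,0],[0,0,0],[0,0,0],[0,0,0],[0,0,0],[0,0,0]]'

```text
clock: 5.15
position: [0.5871, -0.0664, 0.2241]
tool_rot: [-3.14, -0.001, 1.843]
force: [1.7, 1.4, 0.1]
grip_width: 0.0075
```

move_arm --jaw '[255,255,255,255,255,255]' --dp '[[0,0,0],[0,0,0],[0,0,0],[0,0,0],[0,0,0],[0,0,0]]' --rotation '[[0,0,0.0457],[0,0,0.0457],[0,0,0.0457],[0,0,0.0457],[0,0,0],[0,0,0]]'

```text
clock: 5.9
position: [0.5871, -0.0646, 0.2247]
tool_rot: [-3.141, 0.0, 1.272]
force: [0.1, 0.8, -0.4]
grip_width: 0.0078
```

```bash
python3 - <<'E'
from h import *; import pickle
c=calibration("wrist"); o=bot.observe(); f=grab_frame("wrist")
pickle.dump(c,open("w2.pkl","wb")); cv2.imwrite("pics/w2.png",f)
print(o["clock"],o["position"],o["tool_rot"],o["force"],o["qpos"]);print(np.array(c["T"]).round(4))
print(proj(c,[[.5887,-.064,.103]]))
f=cv2.resize(f[120:320,240:400],None,fx=3,fy=3,interpolation=cv2.INTER_CUBIC);cv2.imwrite("pics/w2z.png",f)
E
```

```text
5.9 [ 0.58714677 -0.06462895  0.22467748] [-3.14051621e+00  3.94410643e-04  1.27205096e+00] [ 0.07512661  0.78855616 -0.4315489 ] [-0.02905313  0.47497939  0.05410953  1.70302306 -0.029981    0.96553979
 -0.2625791 ]
[[ 9.557e-01 -2.801e-01 -9.060e-02  6.099e-01]
 [-2.944e-01 -9.101e-01 -2.915e-01  9.900e-03]
 [-8.000e-04  3.053e-01 -9.523e-01  3.672e-01]
 [ 0.000e+00  0.000e+00  0.000e+00  1.000e+00]]
[[322.14173766 195.17980146]]
```

View pics/w2z.png

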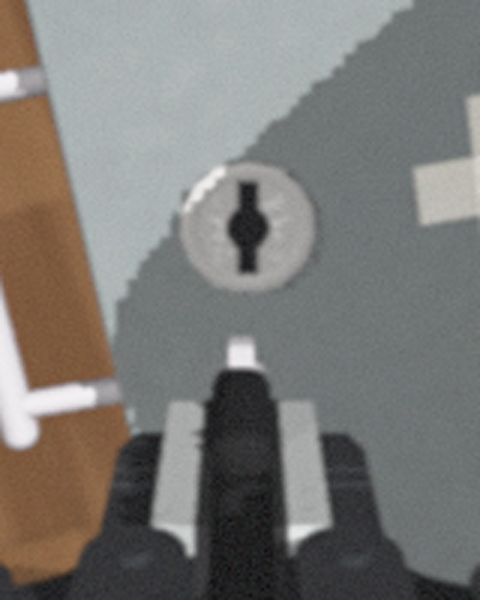

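move_arm --jaw '[255,255,255,255,255,255]' --dp '[[0.0016,0.0018,0.03],[0,0,0.03],[0,0,0.028],[0,0,0.0178],[0,0,0],[0,0,0]]' --rotation '[[0,0,0],[0,0,0],[0,0,0],[0,0,0],[0,0,0],[0,0,0]]'

```text
clock: 6.7
position: [0.5896, -0.064, 0.1414]
tool_rot: [3.141, -0.0, 1.269]
force: [-0.5, -0.3, -1.1]
grip_width: 0.0077
```

```bash
python3 - <<'E'
from h import *; import pickle
c=calibration("wrist"); o=bot.observe(); f=grab_frame("wrist"); s=grab_frame("scene")
print(o["clock"],o["position"],o["tool_rot"],o["force"])
C=c; print(proj(c,[[.5887,-.064,.103]]), proj(calibration("scene"),[[.5887,-.064,.103]]))
a=cv2.resize(f[200:320,260:380],None,fx=4,fy=4,interpolation=cv2.INTER_CUBIC)
u,v=proj(calibration("scene"),[[.5887,-.064,.103]])[0].astype(int)
b=cv2.resize(s[v-40:v+20,u-20:u+20],None,fx=7,fy=7,interpolation=cv2.INTER_CUBIC)
q=np.zeros((480,790,3),np.uint8);q[:,:480]=a;q[:420,490:770]=b;cv2.imwrite("pics/w3.png",q)
E
```

```text
6.7 [ 0.58962905 -0.06400074  0.14141058] [ 3.14066969e+00 -2.60063462e-04  1.26883721e+00] [-0.5007217  -0.26994479 -1.05093834]
[[318.96419265 238.12685273]] [[329.23315204 193.29600257]]
```

View pics/w3.png

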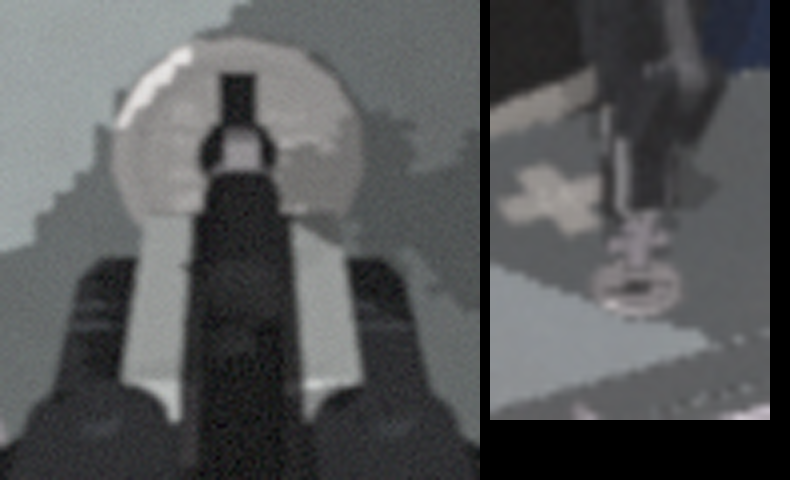

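move_arm --jaw '[255,255,255,255,255]' --dp '[[0,-0.0004,0.006],[0,0,0.006],[0,0,0.005],[0,0,0],[0,0,0]]' --rotation '[[0,0,0],[0,0,0],[0,0,0],[0,0,0],[0,0,0]]'

```text
clock: 7.42
position: [0.5889, -0.0639, 0.1271]
tool_rot: [3.142, 0.0, 1.268]
force: [0.4, 0.6, -0.7]
grip_width: 0.008
```

move_arm --jaw '[255,255,255,255]' --dp '[[0,0,0.003],[0,0,0.003],[0,0,0],[0,0,0]]' --rotation '[[0,0,0],[0,0,0],[0,0,0],[0,0,0]]'

```text
clock: 7.92
position: [0.5889, -0.0638, 0.1223]
tool_rot: [-3.142, 0.0, 1.269]
force: [0.5, -0.5, -0.4]
grip_width: 0.0077
```

move_arm --jaw '[255,255,255,255,255]' --dp '[[0,0,0.002],[0,0,0.002],[0,0,0.001],[0,0,0],[0,0,0]]' --rotation '[[0,0,0],[0,0,0],[0,0,0],[0,0,0],[0,0,0]]'

```text
clock: 8.55
position: [0.5889, -0.0638, 0.1183]
tool_rot: [3.142, -0.0, 1.269]
force: [-0.9, 0.7, 1.9]
grip_width: 0.0079
```

move_arm --jaw '[255,255,255,255,255,255]' --dp '[[0,0,0.002],[0,0,0.002],[0,0,0.002],[0,0,0.0005],[0,0,0],[0,0,0]]' --rotation '[[0,0,0],[0,0,0],[0,0,0],[0,0,0],[0,0,0],[0,0,0]]'

```text
clock: 9.3
position: [0.589, -0.0639, 0.1131]
tool_rot: [3.141, 0.0, 1.269]
force: [-0.8, -0.5, 5.1]
grip_width: 0.008
```

move_arm --jaw '[255,255,255,255]' --dp '[[0,0,0.0006],[0,0,0.0006],[0,0,0],[0,0,0]]' --rotation '[[0,0,0],[0,0,0],[0,0,0],[0,0,0]]'

```text
clock: 9.8
position: [0.5891, -0.0639, 0.1127]
tool_rot: [3.141, -0.0, 1.268]
force: [-3.3, -0.7, 16.1]
grip_width: 0.0082
```

move_arm --jaw '[255,255,255,255,255]' --dp '[[0,0,-0.0004],[0,0,0],[0,0,0],[0,0,0],[0,0,0]]' --rotation '[[0,0,0],[0,0,0.025],[0,0,0.025],[0,0,0.025],[0,0,0]]'

```text
clock: 10.42
position: [0.5893, -0.0639, 0.1128]
tool_rot: [3.141, -0.0, 1.032]
force: [-0.8, -0.5, 10.1]
grip_width: 0.0081
```

```bash
python3 - <<'E'
from h import *
o=bot.observe()
print(o["clock"],o["position"],o["tool_rot"],o["force"],o["moment"],o["qpos"])
E
```

```text
10.425 [ 0.58931472 -0.06393158  0.11282073] [ 3.14061050e+00 -1.95571378e-04  1.03170108e+00] [-0.8167822  -0.50807052 10.08654997] [-0.16022034  0.22448328 -0.01609337] [-0.06527158  0.62168019  0.10533892  1.79113827 -0.09122177  0.73252282
 -0.45078087]
```

move_arm --jaw '[255,255,255,255,255,255,255,255,255,255]' --dp '[[0,0,0],[0,0,0],[0,0,0],[0,0,0],[0,0,0],[0,0,0],[0,0,0],[0,0,0],[0,0,0],[0,0,0]]' --rotation '[[0,0,0.04],[0,0,0.04],[0,0,0.04],[0,0,0.04],[0,0,0.04],[0,0,0.04],[0,0,0.04],[0,0,0.04],[0,0,0],[0,0,0]]'

```text
clock: 11.68
position: [0.5895, -0.0643, 0.1129]
tool_rot: [3.141, -0.001, 0.027]
force: [0.9, -2.1, 7.9]
grip_width: 0.0082
```

```bash
python3 - <<'E'
from h import *
o=bot.observe()
print(o["clock"],o["position"],o["tool_rot"],o["force"],o["moment"],o["qpos"])
c=calibration("wrist");f=grab_frame("wrist");cv2.imwrite("pics/w4.png",f)
E
```

```text
11.675 [ 0.58954089 -0.0643068   0.11285607] [ 3.14081912e+00 -1.46944299e-03  2.73586561e-02] [ 0.91687018 -2.11266111  7.92555774] [-0.51186964 -0.21985575 -0.00450569] [-0.25012664  0.65522758  0.37871278  1.80108908 -0.33676342  0.74759734
 -1.23697952]
```

move_arm --jaw '[255,255,255]' --dp '[[0,0,0],[0,0,0],[0,0,0]]' --rotation '[[0,0,0.022],[0,0,0],[0,0,0]]'

```text
clock: 12.1
position: [0.5895, -0.0644, 0.1129]
tool_rot: [3.141, -0.001, -0.042]
force: [1.0, -1.7, 8.5]
grip_width: 0.0078
```

```bash
python3 - <<'E'
from h import *
o=bot.observe()
print(o["clock"],o["position"],o["tool_rot"],o["force"],o["moment"])
E
```

```text
12.1 [ 0.58950717 -0.06437778  0.11285074] [ 3.14090913e+00 -1.47513535e-03 -4.17597486e-02] [ 1.04371212 -1.74318267  8.52074832] [-0.53730441 -0.19175453  0.04833753]
```

move_arm --jaw '[120,120,120,120,120,120,120,120,120]' --dp '[[0,0,0],[0,0,0],[0,0,0],[0,0,0],[0,0,-0.01],[0,0,-0.03],[0,0,-0.04],[0,0,-0.04],[0,0,0]]' --rotation '[[0,0,0],[0,0,0],[0,0,0],[0,0,0],[0,0,0],[0,0,0],[0,0,0],[0,0,0],[0,0,0]]'

```text
clock: 13.22
position: [0.59, -0.064, 0.2111]
tool_rot: [-3.141, -0.004, -0.042]
force: [-0.2, -0.9, -0.7]
grip_width: 0.0452
```

move_arm --jaw '[120,120,120,120,150,170,170,170,170,170]' --dp '[[0,0,0],[0,0,0],[0,0,0],[0,0,0],[0,0,0],[0,0,0],[0,0,0],[0,0,0],[0,0,0],[0,0,0]]' --rotation '[[0,0,-0.0531],[0,0,-0.0531],[0,0,-0.0531],[0,0,-0.0531],[0,0,-0.0531],[0,0,-0.0531],[0,0,-0.0531],[0,0,-0.0531],[0,0,-0.0531],[0,0,0]]'

```text
clock: 14.48
position: [0.5887, -0.064, 0.2082]
tool_rot: [-3.141, -0.0, 1.459]
force: [-1.1, 0.3, -0.8]
grip_width: 0.0285
```

```bash
python3 - <<'E'
from h import *; import pickle
c=calibration("wrist"); o=bot.observe(); f=grab_frame("wrist"); s=grab_frame("side")
print(o["clock"],o["position"],o["tool_rot"],o["force"],o["grip_width"])
pickle.dump(c,open("w5.pkl","wb")); cv2.imwrite("pics/w5.png",f);cv2.imwrite("pics/side5.png",s)
E
```

```text
14.475 [ 0.58866658 -0.06400245  0.20815269] [-3.14107580e+00 -2.59618726e-04  1.45873838e+00] [-1.11902436  0.25115903 -0.82239556] 0.028511571513877572
```

View pics/w5.png

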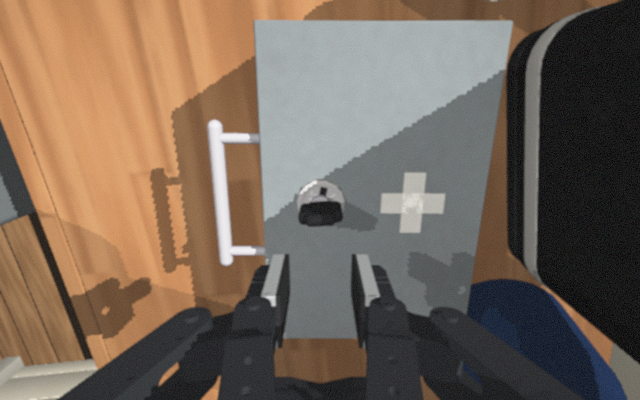

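The key stands in the lock, turned across (320,212); the handle bar runs from (215,125) to (227,262).

```bash
python3 - <<'E'
from h import *; import pickle
c=pickle.load(open("w5.pkl","rb"))
a=ray(c,(215,125),.087);b=ray(c,(227,261),.087);print(a,b,np.linalg.norm(a-b),(a+b)/2, np.arctan2(-(a-b)[0],(a-b)[1]))
y=1.4587;tx=np.array([np.cos(y),np.sin(y)]);ty=np.array([np.sin(y),-np.cos(y)])
d=((a+b)/2)[:2]-[.58867,-.0640];print("tool shift",d@tx,d@ty, d@tx/.8,d@ty/.8)
E
```

```text
[0.51628742 0.00060508 0.087     ] [ 0.5032462  -0.11175375  0.087     ] 0.1131131312682158 [ 0.50976681 -0.05557434  0.087     ] -0.11555057182080612
tool shift -0.0004534658642160773 -0.07935048587243414 -0.0005668323302700966 -0.09918810734054266
```

move_arm --jaw '[170,170,170,170,170,170,170,170]' --dp '[[0,-0.0496,0],[0,-0.0496,0],[0,0,0],[0,0,0.05],[0,0,0.05],[0,0,0.035],[0,0,0],[0,0,0]]' --rotation '[[0,0,0],[0,0,0],[0,0,0],[0,0,0],[0,0,0],[0,0,0],[0,0,0],[0,0,0]]'

```text
clock: 15.58
position: [0.5108, -0.0551, 0.1013]
tool_rot: [3.141, 0.0, 1.459]
force: [0.1, 0.7, -0.7]
grip_width: 0.0284
```

```bash
python3 - <<'E'
from h import *
o=bot.observe(); f=grab_frame("wrist")
print(o["clock"],o["position"],o["tool_rot"],o["force"],o["grip_width"])
cv2.imwrite("pics/w6.png",cv2.resize(f[120:320,200:460],None,fx=2,fy=2))
E
```

```text
15.575 [ 0.51081072 -0.05511542  0.10131068] [3.14055675e+00 3.88986454e-05 1.45875367e+00] [ 0.08564933  0.71164219 -0.65294433] 0.02839600964689386
```

View pics/w6.png

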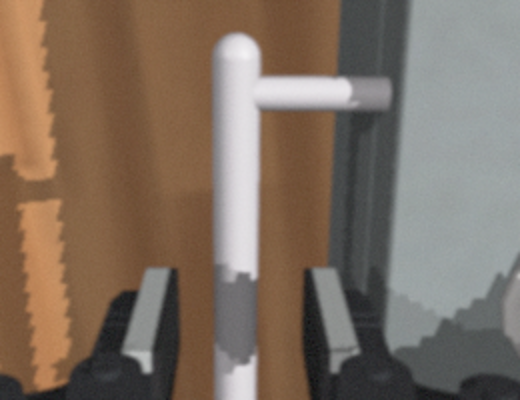

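The bar lies centred between the open pads (237 vs 240 px). I'll go down and close.

move_arm --jaw '[170,170,170,255,255,255,255]' --dp '[[0,-0.001,0.016],[0,0,0.0155],[0,0,0],[0,0,0],[0,0,0],[0,0,0],[0,0,0]]' --rotation '[[0,0,0],[0,0,0],[0,0,0],[0,0,0],[0,0,0],[0,0,0],[0,0,0]]' --squeeze 35

```text
clock: 16.5
position: [0.5095, -0.055, 0.0754]
tool_rot: [3.141, 0.0, 1.46]
force: [4.2, -1.5, -4.0]
grip_width: 0.0094
```

```bash
python3 - <<'E'
from h import *
# arc rows in tool frame (tool y = box x, tool z = down), theta steps
th=np.r_[0,.03,.08,.15,.23,.32,.41,.5,.59,.68,.77,.86,.94,1.01,1.06]
x=-.205*np.cos(th)+.012*np.sin(th); z=.205*np.sin(th)+.012*np.cos(th)
for t,a,b in zip(th[1:],np.diff(x)/.8,-np.diff(z)/.8): print(t,round(a,4),round(b,4))
E
```

```text
0.03 0.0006 -0.0077
0.08 0.0015 -0.0128
0.15 0.0031 -0.0177
0.23 0.005 -0.0199
0.32 0.0076 -0.0218
0.41 0.0095 -0.0211
0.5 0.0113 -0.0201
0.59 0.0131 -0.019
0.68 0.0148 -0.0178
0.77 0.0163 -0.0164
0.86 0.0177 -0.0148
0.94 0.0168 -0.0118
1.01 0.0154 -0.0092
1.06 0.0114 -0.0059
```

move_arm --jaw '[255,255,255,255]' --dp '[[0,0.0006,-0.0077],[0,0.0015,-0.0128],[0,0,0],[0,0,0]]' --rotation '[[0,0,0],[0,0,0],[0,0,0],[0,0,0]]'

```text
clock: 17.0
position: [0.511, -0.0552, 0.0916]
tool_rot: [3.141, 0.0, 1.46]
force: [3.4, -1.9, -1.7]
grip_width: 0.0096
```

move_arm --jaw '[255,255,255,255,255,255,255]' --dp '[[0,0.0031,-0.0177],[0,0.005,-0.0199],[0,0.0076,-0.0218],[0,0.0095,-0.0211],[0,0.0113,-0.0201],[0,0,0],[0,0,0]]' --rotation '[[0,0,0],[0,0,0],[0,0,0],[0,0,0],[0,0,0],[0,0,0],[0,0,0]]'

```text
clock: 17.88
position: [0.5384, -0.0584, 0.1716]
tool_rot: [-3.139, 0.0, 1.46]
force: [-6.8, 0.1, 4.3]
grip_width: 0.0089
```

```bash
python3 - <<'E'
from h import *
o=bot.observe(); f=grab_frame("wrist"); s=grab_frame("scene")
print(o["clock"],o["position"],o["tool_rot"],o["force"],o["moment"],o["grip_width"],o["qpos"])
q=np.hstack([cv2.resize(f[100:400,120:520],None,fx=1,fy=1),cv2.resize(s[100:250,220:420],None,fx=2,fy=2)]);cv2.imwrite("pics/w7.png",q)
E
```

```text
17.875 [ 0.53844432 -0.05842069  0.17163563] [-3.13858050e+00  2.84226337e-04  1.45970399e+00] [-6.78230413  0.08895222  4.26445771] [-0.13859685  1.62431925 -0.08124013] 0.008937851164079991 [-0.05203564  0.46804872  0.06831619  1.88024768 -0.04307296  0.79772657
 -0.07195813]
```

View pics/w7.png

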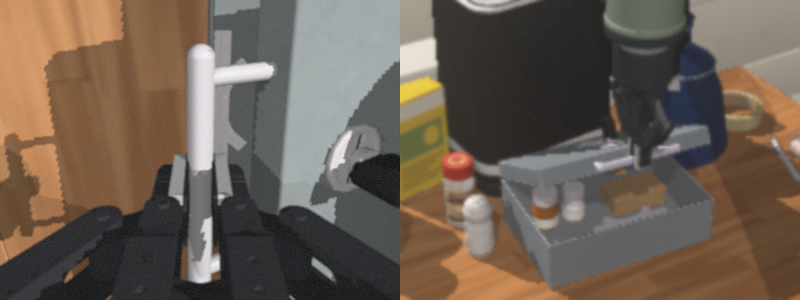

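move_arm --jaw '[255,255,255,255,255,255,255,255]' --dp '[[0,0.0131,-0.019],[0,0.0148,-0.0178],[0,0.0163,-0.0164],[0,0.0177,-0.0148],[0,0.0168,-0.0118],[0,0.0154,-0.0092],[0,0,0],[0,0,0]]' --rotation '[[0,0,0],[0,0,0],[0,0,0],[0,0,0],[0,0,0],[0,0,0],[0,0,0],[0,0,0]]'

```text
clock: 18.98
position: [0.6143, -0.0673, 0.2447]
tool_rot: [-3.142, 0.0, 1.459]
force: [-11.7, -1.7, 26.1]
grip_width: 0.0095
```

move_arm --jaw '[255,255,255]' --dp '[[0,-0.0009,-0.0018],[0,0,0],[0,0,0]]' --rotation '[[0,0,0],[0,0,0],[0,0,0]]'

```text
clock: 19.35
position: [0.6139, -0.0672, 0.2447]
tool_rot: [-3.141, 0.001, 1.459]
force: [-1.0, -4.0, 6.5]
grip_width: 0.009
```

Strain relieved. Next I release and go straight up.

move_arm --jaw '[170,170,170,170,170,170,170,170,170]' --dp '[[0,0,0],[0,0,0],[0,0,0],[0,0,-0.02],[0,0,-0.04],[0,0,-0.05],[0,0,-0.05],[0,0,0],[0,0,0]]' --rotation '[[0,0,0],[0,0,0],[0,0,0],[0,0,0],[0,0,0],[0,0,0],[0,0,0],[0,0,0],[0,0,0]]'

```text
clock: 20.48
position: [0.6138, -0.0666, 0.3729]
tool_rot: [3.142, -0.0, 1.46]
force: [-0.3, 0.3, -1.6]
grip_width: 0.0284
```

```bash
python3 - <<'E'
from h import *
o=bot.observe(); f=grab_frame("wrist"); s=grab_frame("scene"); d=grab_frame("side")
print(o["clock"],o["position"],o["force"],o["grip_width"])
q=np.hstack([cv2.resize(f,(400,250)),cv2.resize(s[100:225,220:420],None,fx=2,fy=2)])
q2=np.hstack([cv2.resize(d,(400,250)),cv2.resize(s,(400,250))])
cv2.imwrite("pics/w8.png",np.vstack([q,q2]))
E
```

```text
20.475 [ 0.61382717 -0.06655655  0.37290537] [-0.29387989  0.32293543 -1.59422376] 0.028365820524812096
```

```bash
python3 - <<'E'
from h import *
bx=np.array([.9938,-.1115,0]);by=np.array([.1115,.9938,0]);uz=np.array([0,0,1.])
H=np.array([.5097,-.0555,.087])+.205*bx-.012*uz
key=lambda t,a,b:H+bx*(a*np.cos(t)+b*np.sin(t))+uz*(-a*np.sin(t)+b*np.cos(t))
for n in ("wrist","scene","side"):
    c=calibration(n); g=cv2.cvtColor(grab_frame(n),cv2.COLOR_BGR2GRAY).astype(np.float32); r=[]
    for t in np.arange(0,1.5,.02):
        P=key(t,-.205,.012)+np.outer(np.linspace(-.05,.05,41),by); uv=proj(c,P).astype(np.float32)
        v=cv2.remap(g,uv[:,0],uv[:,1],cv2.INTER_LINEAR)
        d=uv[-1]-uv[0]; nn=np.array([-d[1],d[0]])/np.linalg.norm(d)*9
        w=[cv2.remap(g,uv[:,0]+s*nn[0],uv[:,1]+s*nn[1],cv2.INTER_LINEAR) for s in(-1,1)]
        r.append((np.median(v-np.maximum(*w)),round(t,2)))
    print(n,sorted(r)[-4:])
    t=1.0; k=proj(c,[key(t,-.125,.025+.003+.02)])[0]; u,v=k.astype(int)
    if 3<u<637 and 3<v<397: print(" head px",u,v,"gray",g[v-2:v+3,u-2:u+3].mean())
o=bot.observe();print(o["clock"],o["force"])
E
```

```text
wrist [(np.float32(13.714844), np.float64(0.78)), (np.float32(16.067383), np.float64(1.08)), (np.float32(58.597656), np.float64(1.02)), (np.float32(109.53125), np.float64(1.0))]
 head px 399 183 gray 31.84
scene [(np.float32(25.338867), np.float64(0.96)), (np.float32(31.666016), np.float64(1.0)), (np.float32(37.731445), np.float64(0.98)), (np.float32(40.783203), np.float64(1.02))]
 head px 313 143 gray 138.48
side [(np.float32(15.609375), np.float64(0.96)), (np.float32(56.097656), np.float64(1.02)), (np.float32(56.375), np.float64(0.98)), (np.float32(71.33594), np.float64(1.0))]
 head px 340 198 gray 24.08
20.775 [ 0.21670139 -0.7174616  -0.60566566]
```

All three cameras put the lid at about 1.0 rad after release. The dark key head shows at its place in the lock in the wrist and side views; in the scene view it is hidden behind the lid. The robot is clear of everything.

```bash
python3 -c "
from workcell import workorder
print(workorder.job_done())"
```

```text
the job is handed in; nothing more can be done
None
```

The medicine box is open and the job is handed in at about 21 s of the 72 s allowed. I took the crowned tube key from the block and felt it into the notches. I pushed it home (16 N at most when seated), turned it clockwise about 1.31 rad, released it, lifted the lid by its handle and let go.

**Last checks:**
- **Lid:** with the gripper clear, all three cameras put the handle at a lid angle of about 1.0 rad of 1.5, so it is more than half open. It stayed there after release.
- **Key:** the wrist and side images show the dark key head at its place in the lock. The scene camera could not confirm it, probably because the raised lid hides it.
- **Robot:** the forces on the tool were near zero, so it was touching nothing.

**What was off or unchecked:**
- The pull on the handle briefly reached about 28 N at the end of the lift, because my arc ran slightly inside the real one. I relieved it before letting go.
- The final overview picture was refused because the 12-picture limit was used up, so these last checks were made from image measurements only.
- I did not check the other keys and things again at the end. Nothing suggested they had been touched.

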